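# Bring the trailer wheel's valve to the top

### The job

The parcel trailer's wheel hangs in the truing stand on the packing table, waiting for the pump: turn it, pushing gently on its spokes with the fingertips, until the valve stem stands straight up and down at the very top of the wheel, right above the hub, and leave the wheel at rest there. Keep off the tyre, which has just been dressed and is still wet, and do not press on the valve stem. Nothing is to be lifted or shifted: the stand and the things around it stay where they are.

Things in the scene. Friction and masses are not known exactly. Their poses are not given: they have to be found in the camera images.
- hub (a point): the centre of the wheel, on its axle, 180 mm above the table. Two flat uprights of the stand (8 mm thick, 22 mm wide at the top, 36 to 44 mm before and behind the wheel's middle plane) come up from the base to 8 mm above this height and hold the axle; its end and nut stick out to 55 mm before the middle plane, up to 10 mm above the axle line
- stand: bench truing stand, grey steel, 5 kg, loose on the table: base 170 x 260 mm, 16 mm high. Origin: centre of the base's underside, 180 mm below the hub. Level x along the axle, away from the robot (ahead and to its left); y to the left along the wheel seen from that side; z up. The wheel turns in its y-z plane through the hub. A two-pronged gauge 100 mm high stands beside the tyre, 108 mm to the +y side
- wheel (a joint): wheel angle (rad): 0 = valve straight above the hub; grows as the wheel turns clockwise seen from the near side (about the stand's +x): pi/2 = valve to the right (stand's -y), pi = at the bottom; no end stops, not wrapped (2 pi = top again). The bearing drags with 0.15 N m: about 3 N on a spoke turns it, and left alone it soon stops and stays
- spokes: the five straight grey spokes, radial from the hub drum (48 mm across) to the rim, 14 mm wide, at 36, 108, 180, 252, 324 degrees clockwise from the valve seen from the near side. Spokes reach from 19 mm before to 10 mm behind the wheel's middle plane (rear part a 5 mm rib). Origin at the hub, turns with the wheel; x along the axle away from the robot, z from hub to valve
- tyre: the black tyre on the rim: outer radius 148 mm, inner radius 103 mm, 45 mm wide along the axle (22.5 mm either side of the wheel's middle plane). The grey rim inside it has inner radius 93 mm and is 28 mm wide. Origin at the hub, axes as for the spokes
- valve: the valve stem: thin, black rubber and brass with a black cap, 9 to 13 mm thick, in the wheel's middle plane half-way between two spokes, reaching from the rim (radius 93 mm) in towards the hub to radius 57 mm. Origin at the hub (not at the stem), axes as for the spokes: z points from the hub to the stem
- valve_tip (a point): the capped inner end of the valve stem, 57 mm from the hub centre
- pump: bystander: hand pump 212 mm long, 38 mm high, lying on its side before the stand; origin under its middle, x along it
- lever_tool: bystander: black plastic tyre lever 110 mm long, 10 mm high, lying at the stand's left end; origin under its middle
- spanner: bystander: steel spanner 150 mm long lying behind the stand; origin under it
- tin: bystander: small flat metal patch tin 66 x 46 x 23 mm near the stand's left end; origin under its centre
- bottle: bystander: amber bottle 38 mm across, 85 mm high; origin under its centre
- label_roll: bystander: roll of paper labels 92 mm across, 58 mm high; origin under its centre
- candle: bystander: candle jar 72 mm across, 70 mm high; origin under its centre
- parcel: bystander: small cardboard parcel 130 x 170 x 75 mm; origin under its centre

How it is judged:
On the way, in this order (a step that is already met when the one before it is completed fails the run):
1. a fingertip pushes on a spoke (contact force between the fingers and spokes above 0.5 N), for 0.2 s.
2. the wheel is turned until the valve is at the top of it (angle between valve's own z axis and vertical below 0.1 rad), for 0.2 s.
At the end, for the whole second after the job is handed in: the valve stem is straight above the hub within 0.10 rad (about 6 degrees), the wheel at rest (under 0.05 rad/s), the stand within 20 mm of where it stood and upright, and all bystanders within 30 mm of where they lay (angle between valve's own z axis and vertical below 0.1 rad and velocity of joint wheel between -0.05 and 0.05 rad/s and distance of stand from where it was at the start of the episode below 0.02 m and angle between stand's own z axis and vertical below 0.03 rad and distance of each of pump, lever_tool, spanner, tin, bottle, label_roll, candle, parcel from where it was at the start of the episode below 0.03 m); the robot touches nothing.
It fails at once if the tyre is pushed (over 3 N) (contact force between any of the fingers, the arm and tyre above 3 N).
It fails at once if the valve stem is pressed (over 2 N) (contact force between any of the fingers, the arm and valve above 2 N).
It fails at once if the spokes are pushed roughly (over 60 N) or the wheel is flung round (over 8 rad/s) (contact force between the fingers and spokes above 60 N or velocity of joint wheel above 8 rad/s or velocity of joint wheel below -8 rad/s).
It fails at once if the stand is shifted (20 mm), lifted or tipped (distance of stand from where it was at the start of the episode above 0.02 m or height (world z) of stand above 0.01 m or angle between stand's own z axis and vertical above 0.06 rad).
It fails at once if a bystander is moved by more than 30 mm or lifted (distance of any of pump, lever_tool, spanner, tin, bottle, label_roll, candle, parcel from where it was at the start of the episode above 0.03 m or height (world z) of any of pump, lever_tool, spanner, tin, bottle, label_roll, candle, parcel above 0.015 m).
It also fails if it takes over 64 s, if anything falls off the work surface, if the arm or the gripper's body presses on something with over 40 N, if the wrist force passes 120 N, or if a joint passes its speed limit or range.

### The arm

A 7-joint arm with a two-finger parallel gripper is mounted at the origin on the work surface. World frame = base frame: x ahead of the robot, y to its left, z up, the work surface at z = 0. Lengths are in m, angles in rad, forces in N, time in s.
With the tool pointing down it reaches from about 0.425 to 0.875 m from the base axis. Payload 4.7 kg.
Tool frame: the origin (TCP) lies on the centre line of the jaws, within the pads' length; the fingertips stand ahead of it and the grasp point (between the pads) lies 2 mm behind it (nose_length is the z of the fingertips in the tool frame, in m); z points along the fingers, y is the line along which they close (so a half turn about z gives the same grasp; the last joint's range is limited). The gripper opens to 87 mm and grips with 3 to 60 N. Pads are 19 mm wide; open, the fingers measure 117 mm over their backs; the gripper's body (75 mm by 190 mm) begins 51 mm behind the grasp point.
Start: joints at [1.168, 0.321, -0.07, 1.45, 0.023, 1.371, -0.057], TCP at [0.263, -0.594, 0.24] pointing down, gripper open.
Joint ranges: [-2.86, 2.86], [-0.3, 2.09], [-1.38, 1.24], [0.06, 2.45], [-1.56, 4.7], [0.09, 2.05], [-2.69, 2.69]. Speed limits (rad/s): [2.57, 2.57, 3.14, 3.14, 3.14, 3.14, 3.14].

### API

Orientations are given as a rotation vector (axis times angle).
In Python, from bench import * gives the robot as it stands.
- The arm moves only by the tool send_rows, never from a script. Its arguments are lists of equal length, an entry for each row: "xyz": the shift along the tool's x, y, z in mm, a list of three; "dr": the turn, a rotation vector about the tool's x, y, z in rad, a list of three. A call has exactly 10 rows; each row is the pose to reach, as a shift and turn from the pose commanded when the call began, along the tool's axes at that moment; what a row does not reach only later rows make up. A row lasts 1/12 s, in which the tool goes at most 41.7 mm and 7.16 degrees, less where a joint would pass 70% of its speed; a pose out of reach is approached as far as the arm can. A call with a gripper value outside its range is refused whole. "jaw" is the finger opening in mm, from 0 to 87, set as the call begins (left out, the last holds). The fingers move at their own pace and stop on an object; "grip_force" is the grip in N (left out, the last holds). Time passes only in rows, so rows that repeat a pose let the fingers close, or fill a call up. It gives the time, the measured TCP pose, the force, the opening and the grip force at its end, in the units of the state.
- get_state(): the state, without advancing time (a new reading comes with each control period).
- get_image(name): name is "side" or "top"; returns the picture (400x640x3 uint8, red, green, blue); there is no depth.
- calibration(name): a dict with "vfov" (degrees; the focal length in pixels is half the picture's height over the tangent of half this angle, whatever the lens; pixels are square), "cx", "cy" (the principal point, pixels), "rvec" (rotation vector, rad) and "tvec" (3), from world to camera coordinates, as OpenCV has them. Camera axes: x right, y down, z forward; pixel columns grow to the right and rows downward; lengths in m; the calibration is good to about 2 mm. A picture is of the moment at which its call begins. calibration takes no time and is no camera call.
- close_job(): hands the job in; it is judged then, once.
The state is a dict: "time": time; "joint_positions": joint angles; "qd": joint speeds; "joint_torque": joint torques, N m; "position": TCP position; "tool_rot": TCP orientation; "ft_force": force on the tool from outside, world axes, zero at the start; "torque": the same for the moment, N m; "grip_width": opening from 0.0 (shut) to 1.0 (fully open); "grip_force": force on a finger pad.
Only numpy, scipy, OpenCV 4.12 (cv2) and the standard library are available. Lean on these libraries where they do the work, as an engineer would, in place of code of your own. Each camera call takes 0.05 s, during which the arm holds its last target. There are 200 camera calls.

## Working session

There is one attempt and no reset: what is moved stays moved. The work goes in short steps, Python scripts to look and compute and a tool call to move; the robot and the scene stay as the last step left them, time stands still between calls to the robot, and variables do not carry over. Pictures are saved under pics/ and viewed, at most 10 in all, crops included, and the job is handed in when it is done.

Besides the shell and the picture viewer there is one more tool, called after "Emit:" as a command line: name --argument value ..., lists and objects as JSON in quotes. send_rows: Moves the arm, as the interface text tells. Its arguments: {"type":"object","properties":{"xyz":{"type":"array"},"dr":{"type":"array"},"jaw":{"type":"number"},"grip_force":{"type":"number"}},"required":["xyz","dr"]}

```bash
mkdir -p pics
python3 - <<'E'
from bench import *
import cv2
for n in ("side","top"):
    cv2.imwrite(f"pics/{n}0.png",get_image(n)[:,:,::-1]); print(n,calibration(n))
print(get_state())
E
```

```text
side {'vfov': 56.698416353786676, 'cx': 325.11516196578344, 'cy': 197.13055036805545, 'rvec': array([ 0.56098375, -2.76509863,  1.04654504]), 'tvec': array([0.48847688, 0.26188042, 0.90561322])}
top {'vfov': 47.31332750948619, 'cx': 317.89964638270146, 'cy': 206.13140418087983, 'rvec': array([ 2.1547534 , -2.21228424,  0.11078424]), 'tvec': array([-0.00806286,  0.53845878,  1.33855916])}
{'time': 0.1, 'joint_positions': array([ 1.16806924,  0.32177622, -0.07006754,  1.45155697,  0.02260288,
        1.37081238, -0.05689283]), 'qd': array([-0.00050395, -0.00407501,  0.00148629, -0.00383869,  0.00059378,
        0.00015293,  0.00248964]), 'joint_torque': array([ 6.42486411e-04, -4.92569911e+01, -4.05156948e-01, -3.13397741e+01,
       -6.37665647e-02,  3.94969981e-02,  1.00959035e-04]), 'position': array([ 0.2629143 , -0.59393689,  0.23855098]), 'tool_rot': array([-3.07193616e+00, -6.49697901e-01,  7.29698685e-04]), 'ft_force': array([-0.44174787,  0.66258134, -0.20117448]), 'torque': array([ 0.02268427, -0.01027924, -0.00042415]), 'grip_force': 0.0, 'grip_width': 1.0001873062591289}
```

View pics/side0.png

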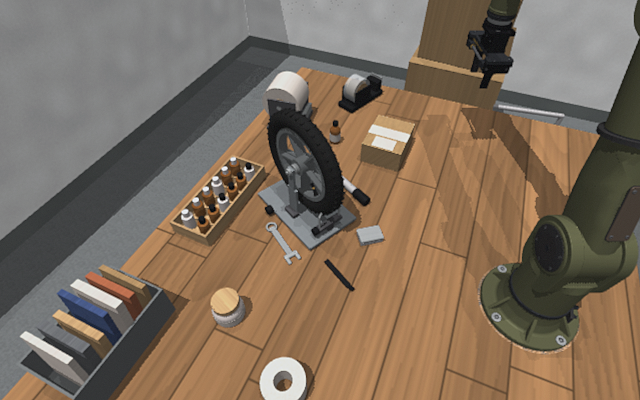

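View pics/top0.png

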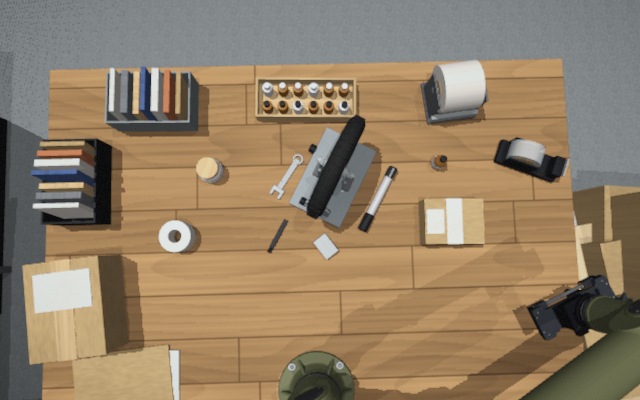

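```bash
cat > h.py <<'E'
from bench import *
import cv2, numpy as np
def cam(n):
    c=calibration(n); R=cv2.Rodrigues(np.array(c['rvec']))[0]; t=np.array(c['tvec']); f=200/np.tan(np.radians(c['vfov']/2))
    return R,t,f,c['cx'],c['cy']
def ray(n,p):
    R,t,f,cx,cy=cam(n); d=R.T@np.array([(p[0]-cx)/f,(p[1]-cy)/f,1]); return -R.T@t,d/np.linalg.norm(d)
def onz(n,p,z):
    o,d=ray(n,p); return o+d*(z-o[2])/d[2]
def onplane(n,p,q,nn):
    o,d=ray(n,p); return o+d*((q-o)@nn)/(d@nn)
def proj(n,X):
    R,t,f,cx,cy=cam(n); c=R@np.array(X)+t; return np.array([f*c[0]/c[2]+cx,f*c[1]/c[2]+cy])
E
python3 - <<'E'
from h import *
print(ray("side",(300,160))[0],ray("top",(300,160))[0])
for p in [(323,128),(376,150),(343,226),(291,206)]: print(p,onz("top",p,.016).round(3))
# tyre mask in top view -> top ridge direction
im=cv2.imread("pics/top0.png"); m=((im.max(2)<45)).astype(np.uint8); m[:, :295]=0;m[:,368:]=0;m[:112]=0;m[220:]=0
n,l,s,c=cv2.connectedComponentsWithStats(m); i=1+s[1:,4].argmax(); print(s[i]); 
pts=cv2.findNonZero((l==i).astype(np.uint8)); print(cv2.minAreaRect(pts))
a=cv2.imread("pics/side0.png")[95:260,240:380]; b=im[105:240,270:410]
cv2.imwrite("pics/c1.png",np.hstack([cv2.resize(a,(500,590),interpolation=3),cv2.resize(cv2.copyMakeBorder(b,0,0,0,0,0),(300,590*0+289),interpolation=3) if 0 else cv2.resize(b,(300,590),interpolation=3)]))
E
```

```text
[0.30101622 0.56232024 0.84882949] [ 4.19928870e-01 -1.14834695e-03  1.38036296e+00]
(323, 128) [ 0.777 -0.044  0.016]
(376, 150) [ 0.705 -0.203  0.016]
(343, 226) [ 0.477 -0.096  0.016]
(291, 206) [0.541 0.058 0.016]
[ 307  116   58  102 1764]
((334.7488708496094, 166.12179565429688), (18.728775024414062, 110.48065948486328), 26.075355529785156)
```

View pics/c1.png

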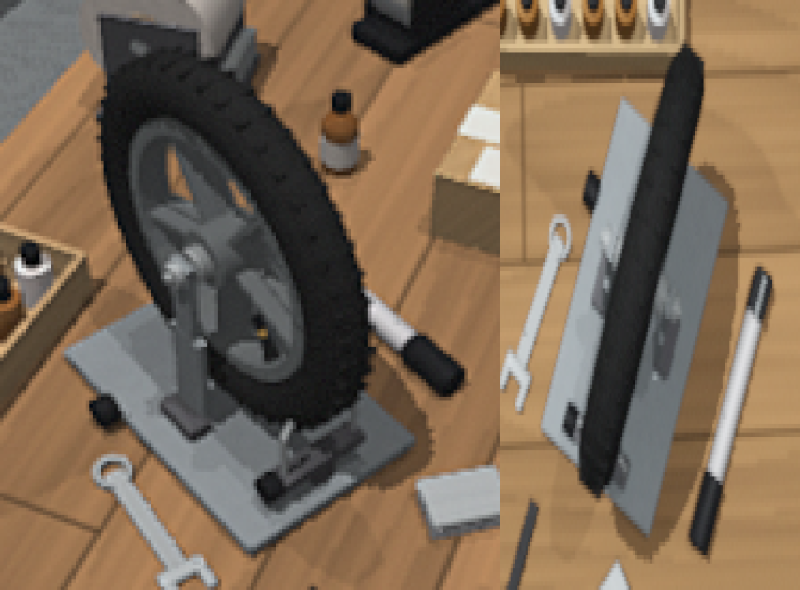

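Run:
```python
from h import *
import bench; print([k for k in dir(bench) if k[0]!='_'], getattr(bench,'nose_length',None))
h=np.array([.625,-.071,.18]); ly=np.array([-.232,.1045,0]); ly/=np.linalg.norm(ly); lx=np.array([ly[1],-ly[0],0])
print(lx,ly,np.degrees(np.arctan2(lx[1],lx[0])))
# check vs picture: hub, tyre circle
for x in (0,.05): print(proj("side",h+lx*x))
def ang(p,x=0.0):
    X=onplane("side",p,h+lx*x,lx)-h; return X@ly*1e3,X[2]*1e3,np.degrees(np.arctan2(-(X@ly),X[2]))
s=lambda u,v:(240+u*140/500,95+v*165/590)
for u,v,x in [(262,330,0),(262,350,0),(255,310,0),(185,265,.05),(135,160,.014),(300,330,.014),(180,200,.01),(165,270,.01)]: print(u,v,np.round(ang(s(u,v),x),1))
# brass / tyre-top: extreme tyre points
for t in np.radians(range(0,360,45)):
    q=proj("side",h+.148*(np.cos(t)*np.array([0,0,1])-np.sin(t)*ly)); print(np.degrees(t).round(),((q-[240,95])*[500/140,590/165]).round())
```

```text
['MotionError', 'calibration', 'close_job', 'get_image', 'get_state', 'nose_length'] 0.017
[0.41069148 0.91177438 0.        ] [-0.91177438  0.41069148  0.        ] 65.75172040122513
[302.60962376 162.53363494]
[287.76310601 171.63541299]
262 330 [  40.7  -62.9 -147.1]
262 350 [  40.2  -85.8 -154.9]
255 310 [  33.3  -46.9 -144.7]
185 265 [ 18.2  22.1 -39.5]
135 160 [-82.   34.2  67.4]
300 330 [ 97.5  -7.7 -94.5]
180 200 [-35.8  22.9  57.4]
165 270 [-63.4 -68.5 137.2]
0.0 [215.  75.]
45.0 [122.  59.]
90.0 [101. 146.]
135.0 [146. 270.]
180.0 [230. 374.]
225.0 [319. 414.]
270.0 [366. 352.]
315.0 [325. 205.]
```

```bash
cat >> h.py <<'E'
h=np.array([.625,-.071,.18]); ly=np.array([-.91177,.41069,0]); lx=np.array([.41069,.91177,0]); lz=np.array([0,0,1.])
def rectify(im,x):  # seen from near side: left=+y; 2 px/mm, 600x600... hub at centre
    S=np.float32([[-.15,-.15],[.15,-.15],[.15,.15],[-.15,.15]])
    src=np.float32([proj("side",h+lx*x+ly*a+lz*b) for a,b in S]); dst=np.float32([[300-a*1600,250-b*1600] for a,b in S])
    return cv2.warpPerspective(im,cv2.getPerspectiveTransform(src,dst),(600,500))
E
python3 - <<'E'
from h import *
cv2.imwrite("pics/r1.png",rectify(cv2.imread("pics/side0.png"),.005))
E
```

```text
(no output)
```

View pics/r1.png

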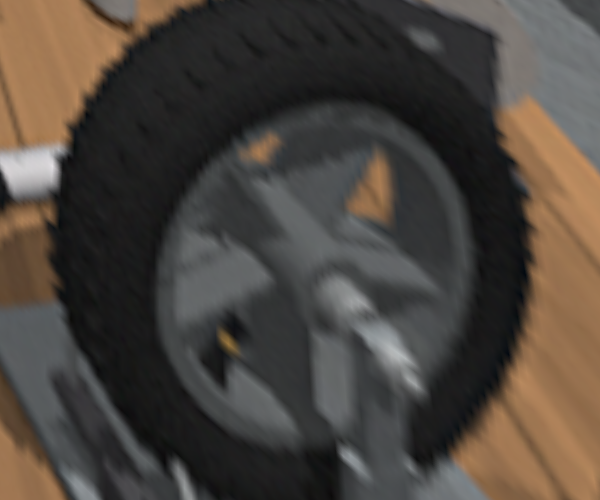

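Run:
```python
from h import *
im=cv2.imread("pics/top0.png"); m=((im.max(2)<45)).astype(np.uint8); m[:, :295]=0;m[:,368:]=0;m[:112]=0;m[220:]=0
n,l,s,c=cv2.connectedComponentsWithStats(m); i=1+s[1:,4].argmax(); l=l==i
for r in range(130,205,10):
    x=np.flatnonzero(l[r]); e=[(onz("top",(v,r),.29)-h) for v in (x[0]-.5,x[-1]+.5)]
    print(r,x[0],x[-1],[( (q@lx*1e3).round(1),(q@ly*1e3).round(1)) for q in e])
# base by grey mask
hsv=cv2.cvtColor(im,cv2.COLOR_BGR2HSV); g=((hsv[...,1]<60)&(hsv[...,2]>70)).astype(np.uint8)
g[:, :285]=0;g[:,380:]=0;g[:124]=0;g[230:]=0
n,L,s,c=cv2.connectedComponentsWithStats((g|l.astype(np.uint8))); i=1+s[1:,4].argmax()
hull=cv2.convexHull(cv2.findNonZero(((L==i)&~l).astype(np.uint8))); b=cv2.boxPoints(cv2.minAreaRect(hull)); print(s[i],[ (p.round(1),onz("top",p,.016).round(4)) for p in b], np.mean([onz("top",p,.016) for p in b],0))
```

```text
130 344 362 [(np.float64(17.3), np.float64(-73.6)), (np.float64(-25.3), np.float64(-91.7))]
140 339 357 [(np.float64(19.1), np.float64(-46.0)), (np.float64(-23.5), np.float64(-64.0))]
150 333 353 [(np.float64(23.1), np.float64(-17.6)), (np.float64(-23.9), np.float64(-37.4))]
160 328 348 [(np.float64(24.8), np.float64(9.8)), (np.float64(-22.0), np.float64(-10.0))]
170 323 342 [(np.float64(26.6), np.float64(37.1)), (np.float64(-18.0), np.float64(18.3))]
180 319 338 [(np.float64(26.1), np.float64(63.3)), (np.float64(-18.4), np.float64(44.6))]
190 314 333 [(np.float64(27.8), np.float64(90.3)), (np.float64(-16.6), np.float64(71.7))]
200 310 328 [(np.float64(27.3), np.float64(116.3)), (np.float64(-14.8), np.float64(98.7))]
[ 289  116   88  112 4963] [(array([288.2, 202.6], dtype=float32), array([0.5516, 0.0664, 0.016 ])), (array([326.4, 126.2], dtype=float32), array([ 0.7825, -0.0548,  0.016 ])), (array([377.2, 151.6], dtype=float32), array([ 0.7003, -0.2069,  0.016 ])), (array([339., 228.], dtype=float32), array([ 0.4715, -0.0837,  0.016 ]))] [ 0.62646876 -0.06974393  0.016     ]
```

```bash
python3 - <<'E'
s=open('h.py').read().replace("[.625,-.071,.18]","[.626,-.070,.18]").replace("[-.91177,.41069,0]","[-.8870,.4617,0]").replace("[.41069,.91177,0]","[.4617,.8870,0]")
open('h.py','w').write(s+'''
from scipy.spatial.transform import Rotation as Ro
def W(x,y,z): return h+lx*x/1e3+ly*y/1e3+lz*z/1e3   # stand mm, from hub -> world
def delta(target,rot=None,st=None):
    st=st or get_state(); R=Ro.from_rotvec(st['tool_rot'])
    return (R.inv().apply(np.array(target)-st['position'])*1e3).round(1), None if rot is None else (R.inv()*rot).as_rotvec().round(3)
def target(roll,tilt=0): # tool z along lx; roll 0: tool x along -ly ... 
    # base: z=lx, y=lz, x=y cross z
    B=Ro.from_matrix(np.array([np.cross(lz,lx),lz,lx]).T); return B*Ro.from_euler('x',tilt)*Ro.from_euler('z',roll)
''')
E
python3 - <<'E'
from h import *
st=get_state(); R0=Ro.from_rotvec(st['tool_rot']); q=st['joint_positions']
print(R0.as_matrix().round(3))
for n in range(2):
  for s in (1,-1):
    pass
base=Ro.from_euler('ZYZYZYZ',[0]*3+[0]*4) if 0 else None
def wr(q,s): 
    r=Ro.identity()
    for a,v,sg in zip('zyzyzyz',q,s): r=r*Ro.from_euler(a,v*sg)
    return r
T=wr(q,(-1,1,-1,1,-1,1,-1)); print("const roll",(T.inv()*R0).as_rotvec().round(3))
C=T.inv()*R0
for fa in (1.6,1.9,2.2):
  for az in (-47,-60):
    F=Ro.from_euler('z',az,degrees=True)*Ro.from_euler('y',fa)
    for k in range(4):
        M=F.inv()*target(k*np.pi/2)*C.inv(); e=M.as_euler('ZYZ'); print(fa,az,k,"q5,6,7:",(-e[0]).round(2),e[1].round(2),(-e[2]).round(2))
for n,p in (("parcel",(454,222)),("pump",(378,199))): print(n,onz("top",p,.04))
for k in range(4): print(k,delta(W(-170,59,100),target(k*np.pi/2)))
E
```

```text
[[ 0.914  0.405 -0.001]
 [ 0.405 -0.914  0.002]
 [-0.    -0.002 -1.   ]]
const roll [ 0.    -0.     1.571]
1.6 -47 0 q5,6,7: -1.56 1.91 1.6
1.6 -47 1 q5,6,7: -1.56 1.91 0.03
1.6 -47 2 q5,6,7: -1.56 1.91 -1.54
1.6 -47 3 q5,6,7: -1.56 1.91 -3.11
1.6 -60 0 q5,6,7: -1.55 2.14 1.61
1.6 -60 1 q5,6,7: -1.55 2.14 0.03
1.6 -60 2 q5,6,7: -1.55 2.14 -1.54
1.6 -60 3 q5,6,7: -1.55 2.14 -3.11
1.9 -47 0 q5,6,7: -1.46 1.89 1.92
1.9 -47 1 q5,6,7: -1.46 1.89 0.35
1.9 -47 2 q5,6,7: -1.46 1.89 -1.22
1.9 -47 3 q5,6,7: -1.46 1.89 -2.79
1.9 -60 0 q5,6,7: -1.37 2.1 1.96
1.9 -60 1 q5,6,7: -1.37 2.1 0.38
1.9 -60 2 q5,6,7: -1.37 2.1 -1.19
1.9 -60 3 q5,6,7: -1.37 2.1 -2.76
2.2 -47 0 q5,6,7: -1.37 1.84 2.23
2.2 -47 1 q5,6,7: -1.37 1.84 0.66
2.2 -47 2 q5,6,7: -1.37 1.84 -0.91
2.2 -47 3 q5,6,7: -1.37 1.84 -2.48
2.2 -60 0 q5,6,7: -1.21 2.02 2.28
2.2 -60 1 q5,6,7: -1.21 2.02 0.71
2.2 -60 2 q5,6,7: -1.21 2.02 -0.86
2.2 -60 3 q5,6,7: -1.21 2.02 -2.43
parcel [ 0.47930791 -0.42212107  0.04      ]
pump [ 0.55320555 -0.20020216  0.04      ]
0 (array([ 374.5, -272.1,  -41. ]), array([-0.812,  1.685, -1.688]))
1 (array([ 374.5, -272.1,  -41. ]), array([ 0.526,  1.505, -0.529]))
2 (array([ 374.5, -272.1,  -41. ]), array([1.453, 0.701, 0.699]))
3 (array([ 374.5, -272.1,  -41. ]), array([ 1.831, -0.64 ,  1.832]))
```

Run:
```python
from h import *
T=target(np.pi/2,.35); print(T.as_matrix().round(2)); print(delta(W(-170,59,120),T))
```

```text
[[ 0.16  0.89  0.43]
 [ 0.3  -0.46  0.83]
 [ 0.94  0.   -0.34]]
(array([ 374.5, -272.2,  -61. ]), array([ 0.409,  1.171, -0.588]))
```

Emit:
send_rows --xyz '[[15,-10,-20],[37,-27,-40],[56,-41,-60],[75,-54,-60],[94,-68,-60],[112,-82,-60],[131,-95,-60],[150,-109,-60],[168,-122,-60],[187,-136,-60]]' --dr '[[0.02,0.058,-0.03],[0.04,0.117,-0.059],[0.06,0.175,-0.09],[0.08,0.234,-0.118],[0.1,0.29,-0.147],[0.122,0.35,-0.176],[0.143,0.41,-0.206],[0.164,0.468,-0.235],[0.184,0.527,-0.265],[0.205,0.585,-0.294]]' --jaw 0

```text
time: 0.93
position: [0.3791, -0.3937, 0.2993]
tool_rot: [-2.548, -0.961, -0.746]
ft_force: [0.0, 0.1, 0.1]
grip_width: 0.322
grip_force: 0.0
```

Run:
```python
from h import *
s=get_state(); print(s['joint_positions'].round(2),s['position'].round(3)); print(delta(W(-170,59,120),target(np.pi/2,.35)))
```

```text
[ 1.27  0.25 -0.2   1.56 -0.52  1.6   0.27] [ 0.379 -0.394  0.299]
(array([177.8, -65.9, 132.6]), array([ 0.205,  0.584, -0.293]))
```

Emit:
send_rows --xyz '[[20,-7,13],[36,-13,26],[53,-20,40],[71,-26,53],[89,-33,66],[107,-40,80],[124,-46,93],[142,-53,106],[160,-59,119],[178,-66,133]]' --dr '[[0.02,0.058,-0.03],[0.04,0.117,-0.059],[0.06,0.175,-0.09],[0.08,0.234,-0.118],[0.1,0.29,-0.147],[0.122,0.35,-0.176],[0.143,0.41,-0.206],[0.164,0.468,-0.235],[0.184,0.527,-0.265],[0.205,0.585,-0.294]]'

```text
time: 1.77
position: [0.4957, -0.1935, 0.2992]
tool_rot: [-1.861, -1.131, -1.303]
ft_force: [-0.5, 0.2, -0.6]
grip_width: 0.006
grip_force: 0.0
```

Run:
```python
from h import *
s=get_state(); print(s['joint_positions'].round(2),s['position'].round(3)); T=target(np.pi/2,.35)
print(delta(W(-170,59,120),T))
# TCP so that the tip (17 mm ahead) is at x=-11, angle a, r
for d in (-60,-11):
  a=np.radians(-70); r=62; t=np.array([d,-r*np.sin(a),r*np.cos(a)]); print(d,delta(W(*t)-.017*T.as_matrix()[:,2],T))
a=cv2.cvtColor(get_image("side"),4); b=cv2.cvtColor(get_image("top"),4)
cv2.imwrite("pics/c2.png",np.hstack([cv2.resize(a[80:280,220:480],(494,380),interpolation=2),cv2.resize(b[100:260,270:398],(304,380),interpolation=2)]))
```

```text
[ 1.23  0.37 -0.38  1.77 -0.95  1.64  0.61] [ 0.496 -0.193  0.299]
(array([ 0.7, -0.5, -0.6]), array([-0.   , -0.   ,  0.001]))
-60 (array([-54.4,   0.2, 119.6]), array([-0.   , -0.   ,  0.001]))
-11 (array([-37.6,   0.3, 165.7]), array([-0.   , -0.   ,  0.001]))
```

View pics/c2.png

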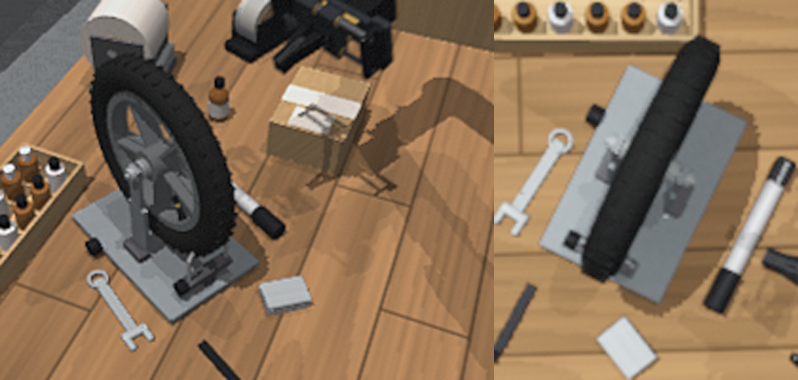

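Run:
```python
from h import *
s=get_state(); tip=s['position']+.017*Ro.from_rotvec(s['tool_rot']).as_matrix()[:,2]
print(tip,proj("top",tip),proj("side",tip))
b=get_image("top"); m=(b[150:260,350:430].max(2)<50); print("leftmost dark",[(r+150,350+np.flatnonzero(m[r])[:1]) for r in range(45,75,4)])
```

```text
[ 0.50306438 -0.17569768  0.29197507] [383.77753902 209.27400787] [363.35843603 116.21029626]
leftmost dark [(195, array([], dtype=int64)), (199, array([], dtype=int64)), (203, array([], dtype=int64)), (207, array([], dtype=int64)), (211, array([384])), (215, array([365])), (219, array([363])), (223, array([361]))]
```

Emit:
send_rows --xyz '[[-6,0,12],[-12,0,25],[-18,0,38],[-24,0,51],[-30,0,64],[-36,0,78],[-42,0,91],[-48,0,105],[-54,0,119],[-54,0,120]]' --dr '[[0,0,0],[0,0,0],[0,0,0],[0,0,0],[0,0,0],[0,0,0],[0,0,0],[0,0,0],[0,0,0],[0,0,0]]'

```text
time: 2.75
position: [0.5383, -0.1086, 0.2057]
tool_rot: [-1.862, -1.131, -1.298]
ft_force: [0.4, 0.8, 0.3]
grip_width: 0.006
grip_force: 0.0
```

Run:
```python
from h import *
T=target(np.pi/2,.35);s=get_state(); tip=s['position']+.017*T.as_matrix()[:,2]
print(tip,s['ft_force'],s['joint_positions'].round(2))
a=np.radians(-70); r=62; t=np.array([-11,-r*np.sin(a),r*np.cos(a)]); print(delta(W(*t)-.017*T.as_matrix()[:,2],T))
a=get_image("side"); b=get_image("top"); print(proj("side",tip),proj("top",tip))
a=cv2.cvtColor(a,4);b=cv2.cvtColor(b,4)
cv2.imwrite("pics/c3.png",np.hstack([cv2.resize(a[100:240,255:415],(480,420),interpolation=2),cv2.resize(b[110:250,300:400],(300,420),interpolation=2)]))
```

```text
[ 0.54567905 -0.09442023  0.1998809 ] [0.37657515 0.81550439 0.27876303] [ 1.13  0.44 -0.43  1.91 -1.    1.4   0.72]
(array([17.7,  1.8, 44.3]), array([-0.003,  0.003, -0.001]))
[334.26105733 159.49349052] [346.43405338 196.60275153]
```

View pics/c3.png

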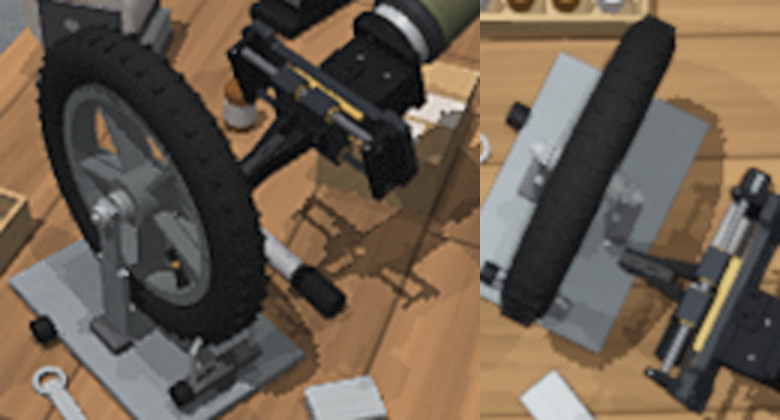

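Emit:
send_rows --xyz '[[2,0,5],[4,0,10],[6,1,15],[8,1,20],[10,1,25],[12,1,30],[14,2,35],[16,2,40],[18,2,44],[18,2,44]]' --dr '[[0,0,0],[0,0,0],[0,0,0],[0,0,0],[0,0,0],[0,0,0],[0,0,0],[0,0,0],[0,0,0],[0,0,0]]'

```text
time: 3.68
position: [0.5627, -0.0678, 0.2094]
tool_rot: [-1.861, -1.133, -1.3]
ft_force: [-1.0, 0.2, 0.2]
grip_width: 0.001
grip_force: 0.0
```

Run:
```python
from h import *
T=target(np.pi/2,.35);s=get_state(); M=Ro.from_rotvec(s['tool_rot']).as_matrix(); tip=s['position']+.017*M[:,2]-h
print("tip stand mm",(tip@lx*1e3,tip@ly*1e3,tip[2]*1e3)); print(s['ft_force'],s['torque'],s['joint_positions'].round(2))
# path in tool axes (mm) from here, tip angles
p0=np.array([-11,62*np.sin(np.radians(70)),62*np.cos(np.radians(70))])
for d in range(-65,101,5):
    a=np.radians(d); t=np.array([-11,-62*np.sin(a),62*np.cos(a)]); print(d,(M.T@(W(*t)-h-tip)*1e3).round(0))
a=cv2.cvtColor(get_image("side"),4)
cv2.imwrite("pics/c4.png",np.hstack([cv2.resize(a[115:215,260:360],(600,600),interpolation=2)]))
```

```text
tip stand mm (np.float64(-11.331727139478229), np.float64(57.182155830986254), np.float64(23.547518994006257))
[-0.9734927   0.15307617  0.19208041] [-0.96104355  0.41482674  0.02169179] [ 1.08  0.43 -0.47  1.93 -1.05  1.34  0.7 ]
-65 [ 3.  1. -1.]
-60 [ 7.  3. -2.]
-55 [11.  6. -4.]
-50 [15. 10. -5.]
-45 [19. 13. -7.]
-40 [23. 17. -8.]
-35 [26. 22. -9.]
-30 [ 28.  26. -10.]
-25 [ 31.  31. -11.]
-20 [ 33.  36. -12.]
-15 [ 34.  41. -12.]
-10 [ 35.  46. -13.]
-5 [ 36.  52. -13.]
0 [ 36.  57. -13.]
5 [ 36.  63. -13.]
10 [ 35.  68. -13.]
15 [ 34.  73. -12.]
20 [ 33.  78. -12.]
25 [ 31.  83. -11.]
30 [ 28.  88. -10.]
35 [26. 93. -9.]
40 [22. 97. -8.]
45 [ 19. 101.  -7.]
50 [ 15. 105.  -6.]
55 [ 11. 108.  -4.]
60 [  7. 111.  -2.]
65 [  2. 113.  -1.]
70 [ -2. 115.   1.]
75 [ -7. 117.   3.]
80 [-12. 118.   4.]
85 [-17. 119.   6.]
90 [-22. 119.   8.]
95 [-27. 119.  10.]
100 [-32. 118.  12.]
```

View pics/c4.png

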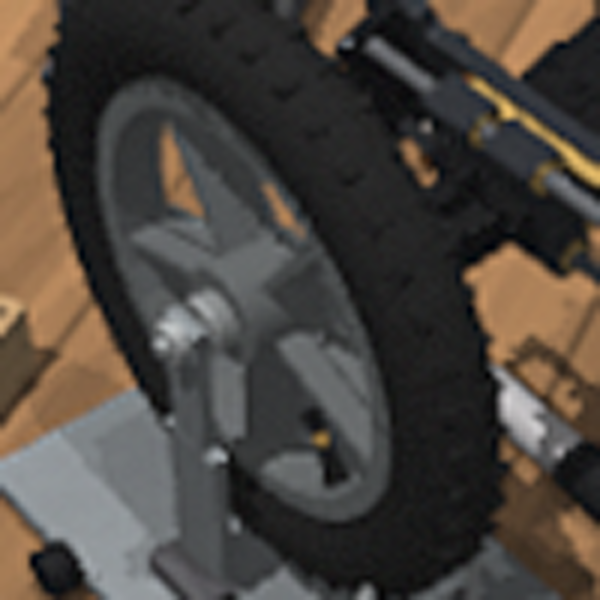

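Emit:
send_rows --xyz '[[3,1,-1],[7,3,-2],[11,6,-4],[15,10,-5],[19,13,-7],[23,17,-8],[26,22,-9],[28,26,-10],[31,31,-11],[33,36,-12]]' --dr '[[0,0,0],[0,0,0],[0,0,0],[0,0,0],[0,0,0],[0,0,0],[0,0,0],[0,0,0],[0,0,0],[0,0,0]]'

```text
time: 4.57
position: [0.5949, -0.0855, 0.2447]
tool_rot: [-1.862, -1.132, -1.301]
ft_force: [-2.9, 1.1, -2.5]
grip_width: 0.009
grip_force: 1.1
```

```bash
cat >> h.py <<'E'
def report(angles):
    s=get_state(); M=Ro.from_rotvec(s['tool_rot']).as_matrix(); tip=s['position']+.017*M[:,2]-h; f=s['ft_force']
    y,z=tip@ly*1e3,tip[2]*1e3
    print("tip",(tip@lx*1e3).round(1),"r",np.hypot(y,z).round(1),"ang",np.degrees(np.arctan2(-y,z)).round(1),"F stand",(f@lx).round(1),(f@ly).round(1),f[2].round(1),s['joint_positions'].round(2),s['time'])
    for d in angles:
        a=np.radians(d); print(d,(M.T@(W(-11,-62*np.sin(a),62*np.cos(a))-h-tip)*1e3).round(0).tolist())
def look(n):
    cv2.imwrite(f"pics/{n}.png",cv2.resize(cv2.cvtColor(get_image("side"),4)[115:215,260:360],(600,600),interpolation=2))
E
python3 -c "
from h import *
report(range(-15,31,5)); cv2.imwrite('pics/c5.png',np.hstack([cv2.resize(cv2.cvtColor(get_image('side'),4)[115:215,260:360],(600,600),interpolation=2)]))"
```

```text
tip -12.2 r 62.3 ang -19.2 F stand -0.4 3.1 -2.5 [ 1.06  0.44 -0.47  1.83 -1.04  1.36  0.61] 4.5667
-15 [1.0, 4.0, 1.0]
-10 [2.0, 10.0, 0.0]
-5 [3.0, 15.0, 0.0]
0 [3.0, 20.0, -0.0]
5 [3.0, 26.0, 0.0]
10 [2.0, 31.0, 0.0]
15 [1.0, 37.0, 1.0]
20 [-0.0, 42.0, 1.0]
25 [-2.0, 47.0, 2.0]
30 [-4.0, 51.0, 3.0]
```

View pics/c5.png

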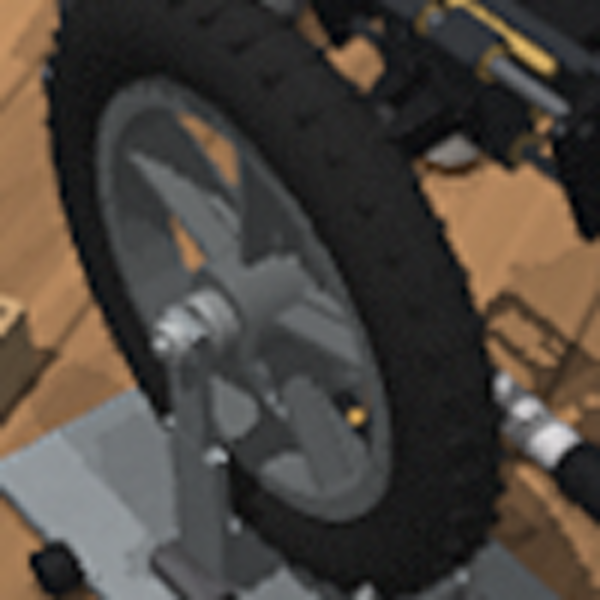

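Emit:
send_rows --xyz '[[1,4,1],[2,10,0],[3,15,0],[3,20,0],[3,26,0],[2,31,0],[1,37,1],[0,42,1],[-2,47,2],[-4,51,3]]' --dr '[[0,0,0],[0,0,0],[0,0,0],[0,0,0],[0,0,0],[0,0,0],[0,0,0],[0,0,0],[0,0,0],[0,0,0]]'

```text
time: 5.45
position: [0.6413, -0.1084, 0.2396]
tool_rot: [-1.863, -1.132, -1.302]
ft_force: [-2.3, 2.3, 1.2]
grip_width: 0.004
grip_force: 1.1
```

```bash
python3 -c "
from h import *
report(range(35,81,5)); a=get_image('side')
v=a[115:215,260:360].astype(int); m=(v[...,0]>v[...,2]+60)&(v[...,0]>120); n,l,s,c=cv2.connectedComponentsWithStats(m.astype(np.uint8)); print([(s[i,4],(c[i]+[260,115]).round(1)) for i in range(1,n)])"
```

```text
tip -11.1 r 62.2 ang 30.2 F stand 1.0 3.1 1.2 [ 1.01  0.53 -0.46  1.7  -1.02  1.35  0.56] 5.45
35 [-3.0, 4.0, 1.0]
40 [-6.0, 9.0, 2.0]
45 [-9.0, 13.0, 3.0]
50 [-13.0, 16.0, 5.0]
55 [-17.0, 19.0, 6.0]
60 [-21.0, 22.0, 8.0]
65 [-26.0, 25.0, 10.0]
70 [-31.0, 27.0, 11.0]
75 [-35.0, 29.0, 13.0]
80 [-40.0, 30.0, 15.0]
[(np.int32(758), array([266.6, 154.9])), (np.int32(2), array([327.5, 115. ])), (np.int32(14), array([334.8, 116.1])), (np.int32(624), array([349.2, 147.8])), (np.int32(41), array([325.5, 134.6])), (np.int32(14), array([303.3, 146.3])), (np.int32(31), array([290.5, 152. ])), (np.int32(1), array([339., 163.])), (np.int32(1), array([346., 168.])), (np.int32(12), array([345.4, 173.5])), (np.int32(3), array([352.7, 173.7])), (np.int32(15), array([356.7, 180.5])), (np.int32(17), array([354.9, 184.5])), (np.int32(3), array([344.3, 190.3])), (np.int32(62), array([353.9, 201. ])), (np.int32(78), array([262.2, 207.5])), (np.int32(1), array([359., 214.]))]
```

Emit:
send_rows --xyz '[[-3,4,1],[-6,9,2],[-9,13,3],[-13,16,5],[-17,19,6],[-21,22,8],[-26,25,10],[-28,26,10],[-31,27,11],[-31,27,11]]' --dr '[[0,0,0],[0,0,0],[0,0,0],[0,0,0],[0,0,0],[0,0,0],[0,0,0],[0,0,0],[0,0,0],[0,0,0]]'

```text
time: 6.33
position: [0.6645, -0.1212, 0.2058]
tool_rot: [-1.864, -1.131, -1.301]
ft_force: [-0.5, 0.3, -0.3]
grip_width: 0.006
grip_force: 0.1
```

```bash
python3 -c "
from h import *
report(range(72,101,2)); look('c6')
for r in (57,75,93): print([(a,((proj('side',W(0,-r*np.sin(np.radians(a)),r*np.cos(np.radians(a))))-[260,115])*6).round().tolist()) for a in (-30,-20,-10,0)])"
```

```text
tip -11.7 r 61.1 ang 71.0 F stand -0.0 0.6 -0.3 [ 0.98  0.62 -0.45  1.65 -1.    1.32  0.58] 6.3333
72 [-0.0, 1.0, 1.0]
74 [-2.0, 2.0, 2.0]
76 [-4.0, 2.0, 2.0]
78 [-6.0, 3.0, 3.0]
80 [-8.0, 3.0, 4.0]
82 [-10.0, 4.0, 5.0]
84 [-12.0, 4.0, 5.0]
86 [-14.0, 4.0, 6.0]
88 [-16.0, 4.0, 7.0]
90 [-18.0, 4.0, 8.0]
92 [-20.0, 4.0, 8.0]
94 [-22.0, 4.0, 9.0]
96 [-25.0, 4.0, 10.0]
98 [-27.0, 4.0, 10.0]
100 [-29.0, 3.0, 11.0]
[(-30, [290.0, 236.0]), (-20, [276.0, 217.0]), (-10, [262.0, 200.0]), (0, [247.0, 186.0])]
[(-30, [303.0, 218.0]), (-20, [284.0, 193.0]), (-10, [265.0, 171.0]), (0, [246.0, 153.0])]
[(-30, [316.0, 201.0]), (-20, [293.0, 169.0]), (-10, [268.0, 141.0]), (0, [244.0, 118.0])]
```

View pics/c6.png

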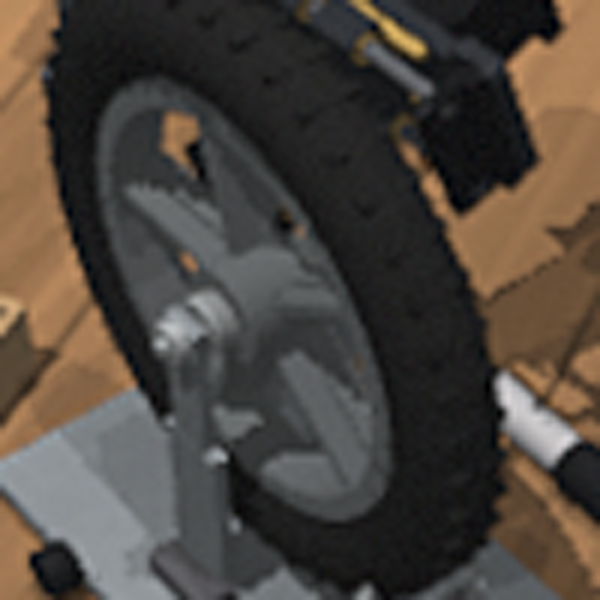

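Emit:
send_rows --xyz '[[-1,1,1],[-2,2,2],[-4,2,2],[-6,3,3],[-8,3,4],[-10,4,5],[-12,4,5],[-14,4,6],[-14,4,6],[-14,4,6]]' --dr '[[0,0,0],[0,0,0],[0,0,0],[0,0,0],[0,0,0],[0,0,0],[0,0,0],[0,0,0],[0,0,0],[0,0,0]]'

```text
time: 7.22
position: [0.6682, -0.122, 0.1906]
tool_rot: [-1.864, -1.131, -1.3]
ft_force: [-0.9, 0.1, 0.9]
grip_width: 0.003
grip_force: 0.2
```

```bash
python3 -c "
from h import *
report(range(84,111,2)); look('c7')
P=lambda x,r,a:((proj('side',W(x,-r*np.sin(np.radians(a)),r*np.cos(np.radians(a))))-[260,115])*6)
E=np.array([P(14,93,a) for a in range(0,360,3)]); print('rim pred L,T,R,B',E.min(0),E.max(0))
for r in (57,75): print(r,[(a,P(0,r,a).round().tolist()) for a in range(-25,11,5)])
for x in (10,-19): print('spoke far/near',x,[(a,P(x,60,a).round().tolist()) for a in (-36,36)])"
```

```text
tip -10.7 r 61.6 ang 85.6 F stand -0.3 0.8 0.9 [ 0.98  0.65 -0.45  1.64 -0.99  1.31  0.6 ] 7.2167
84 [2.0, 0.0, -1.0]
86 [-0.0, 0.0, -0.0]
88 [-3.0, 1.0, 1.0]
90 [-5.0, 1.0, 1.0]
92 [-7.0, 1.0, 2.0]
94 [-9.0, 0.0, 3.0]
96 [-11.0, 0.0, 4.0]
98 [-13.0, -0.0, 4.0]
100 [-15.0, -0.0, 5.0]
102 [-17.0, -1.0, 6.0]
104 [-19.0, -1.0, 7.0]
106 [-21.0, -2.0, 7.0]
108 [-23.0, -2.0, 8.0]
110 [-24.0, -3.0, 9.0]
rim pred L,T,R,B [102.32507163  99.93480036] [362.68933082 488.8891102 ]
57 [(-25, [283.0, 226.0]), (-20, [276.0, 217.0]), (-15, [269.0, 208.0]), (-10, [262.0, 200.0]), (-5, [255.0, 193.0]), (0, [247.0, 186.0]), (5, [240.0, 180.0]), (10, [233.0, 176.0])]
75 [(-25, [294.0, 205.0]), (-20, [284.0, 193.0]), (-15, [275.0, 181.0]), (-10, [265.0, 171.0]), (-5, [255.0, 161.0]), (0, [246.0, 153.0]), (5, [236.0, 145.0]), (10, [227.0, 139.0])]
spoke far/near 10 [(-36, [281.0, 256.0]), (36, [179.0, 169.0])]
spoke far/near -19 [(-36, [336.0, 226.0]), (36, [234.0, 141.0])]
```

View pics/c7.png

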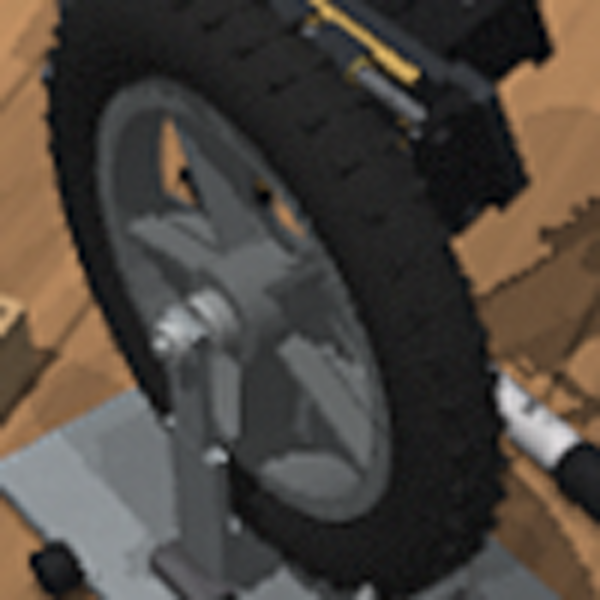

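Run:
```python
from h import *
d=[ray("top",p)[1] for p in ((359.7,116.3),(314.6,216.3))]; o=ray("top",(0,0))[0]; b=d[0]+d[1]
X=o+b*(.18-o[2])/b[2]-h; print("hub offset from top tyre ends lx,ly mm",X@lx*1e3,X@ly*1e3)
for (x,y),p in zip([(85,-130),(85,130),(-85,130)],[(258.2,193.4),(310.8,249.4),(355.6,218)]):
    q=h+lx*x/1e3+ly*y/1e3; q[2]=.016; print("corner pred",proj("side",q),"seen",p)
a=cv2.cvtColor(get_image("side"),4)[115:215,260:360]; g=cv2.cvtColor(cv2.resize(a,(600,600),interpolation=2),6)
# rim/tyre edge: first grey pixel from outside along rays from ellipse centre
pts=[]
for t in np.radians(range(0,360,4)):
    r=np.arange(235,60,-1); u=(243+r*np.cos(t)*.62-0).astype(int); v=(299+r*np.sin(t)).astype(int)
    k=np.flatnonzero(g[v.clip(0,599),u.clip(0,599)]>62)
    if len(k): pts.append((u[k[0]],v[k[0]]))
print(len(pts))
E=cv2.fitEllipse(np.float32(pts)); print(E)
P=lambda x,r,a:((proj('side',W(x,-r*np.sin(np.radians(a)),r*np.cos(np.radians(a))))-[260,115])*6)
for x,r in ((14,93),(14,103),(22,103)): print(x,r,cv2.fitEllipse(np.float32([P(x,r,t) for t in range(0,360,5)])))
```

```text
hub offset from top tyre ends lx,ly mm -1.8963191216509605 -3.2113550693372424
corner pred [255.77061243 191.57998362] seen (258.2, 193.4)
corner pred [308.74248483 247.27617906] seen (310.8, 249.4)
corner pred [355.40759692 215.67689186] seen (355.6, 218)
90
((228.60064697265625, 337.8512878417969), (251.6776580810547, 407.749755859375), 167.13169860839844)
14 93 ((232.5072479248047, 294.3970642089844), (176.86936950683594, 433.4103698730469), 151.1258087158203)
14 103 ((233.78646850585938, 293.0899658203125), (196.22596740722656, 480.4374084472656), 151.1317138671875)
22 103 ((218.8709716796875, 301.2419128417969), (193.652587890625, 482.1634521484375), 151.07521057128906)
```

Emit:
send_rows --xyz '[[-1,0,0],[-1,0,0],[-2,1,1],[-2,1,1],[-3,1,1],[-3,1,1],[-3,1,1],[-3,1,1],[0,1,0],[3,1,-1]]' --dr '[[0,0,0],[0,0,0],[0,0,0],[0,0,0],[0,0,0],[0,0,0],[0,0,0],[0,0,0],[0,0,0],[0,0,0]]'

```text
time: 8.15
position: [0.6689, -0.1226, 0.1938]
tool_rot: [-1.865, -1.131, -1.3]
ft_force: [-0.0, -0.9, 0.4]
grip_width: 0.002
grip_force: 0.0
```

```bash
python3 -c "
from h import *
report([86])
new=cv2.cvtColor(get_image('side'),4)[115:215,260:360]; z=cv2.resize(new,(600,600),interpolation=2); cv2.imwrite('pics/c8.png',z)
old=cv2.imread('pics/c7.png'); f=lambda i:cv2.GaussianBlur(cv2.cvtColor(i,6),(0,0),3)
# follow the cap/brass patch and the lower spokes from c7 to now
for n,(u,v) in dict(cap=(262,190),up=(190,180),spokeL=(215,200),low=(340,400)).items():
    t=f(old)[v-22:v+22,u-22:u+22]; w=f(z)[v-47:v+47,u-47:u+47]; r=cv2.matchTemplate(w,t,5); _,m,_,l=cv2.minMaxLoc(r); print(n,l[0]-25,l[1]-25,round(m,3))
"
```

```text
tip -10.9 r 62.8 ang 82.7 F stand -0.8 -0.4 0.4 [ 0.98  0.64 -0.45  1.64 -0.99  1.31  0.59] 8.15
86 [-3.0, -0.0, 1.0]
cap -2 -3 0.98
up -1 -4 0.939
spokeL -9 -20 0.8
low -3 -7 0.978
```

Emit:
send_rows --xyz '[[-4,0,-10],[-7,0,-19],[-12,0,-32],[-17,0,-47],[-24,0,-66],[-31,0,-85],[-38,0,-104],[-45,0,-123],[-51,0,-140],[-51,0,-140]]' --dr '[[0,0,0],[0,0,0],[0,0,0],[0,0,0],[0,0,0],[0,0,0],[0,0,0],[0,0,0],[0,0,0],[0,0,0]]'

```text
time: 9.03
position: [0.5978, -0.2618, 0.1932]
tool_rot: [-1.874, -1.126, -1.302]
ft_force: [-0.0, -0.3, -1.4]
grip_width: 0.005
grip_force: 0.0
```

```bash
python3 -c "
from h import *
report([])
off=np.array([1.6,1.8])
z=cv2.cvtColor(get_image('side'),4); 
c=z[115:215,260:360]
old=cv2.imread('pics/c8.png'); f=lambda i:cv2.GaussianBlur(cv2.cvtColor(i,6),(0,0),3); w0=f(cv2.resize(c,(600,600),interpolation=2))
for n,(u,v) in dict(cap=(260,187),low=(337,393)).items():
    t=f(old)[v-22:v+22,u-22:u+22]; w=w0[v-47:v+47,u-47:u+47]; r=cv2.matchTemplate(w,t,5); _,m,_,l=cv2.minMaxLoc(r); print(n,l[0]-25,l[1]-25,round(m,3))
g=c[24:40,34:56].max(2); print(g)
# brass: reddish pixels along predicted stem
for p in ((260,186),(262,190),(258,184)):
    X=onplane('side',np.array(p)/6+[260,115]-off,h,lx)-h; print(p,np.hypot(X@ly,X[2])*1e3,np.degrees(np.arctan2(-(X@ly),X[2])))
"
```

```text
tip -167.2 r 64.1 ang 83.5 F stand -0.3 -0.1 -1.4 [ 1.11  0.71 -0.36  1.51 -0.89  1.52  0.62] 9.0333
cap 0 0 0.999
low 0 0 0.997
[[ 57  57  55  56  65  69  61  53  39  26  21  28  31  33  34  36  35  35
   36  38  40  37]
 [ 54  58  57  56  55  62  69  61  54  37  20  24  30  30  35  34  35  38
   37  37  37  41]
 [ 63  55  55  57  56  58  65  69  64  51  27  22  31  29  33  32  37  35
   34  34  31  29]
 [ 83  64  53  56  57  56  57  59  65  62  41  25  24  27  29  33  30  35
   36  35  32  24]
 [ 88  79  63  53  56  59  56  49  48  70  60  38  26  20  29  31  32  33
   33  37  37  32]
 [ 86  87  78  52  53  59  59  51  55  73  75  62  36  23  27  31  29  33
   35  34  34  36]
 [ 86  85  79  68  65  54  58  54  67  80  70  69  60  37  24  29  31  31
   34  35  34  34]
 [ 83  84  86  88  79  59  59  50  23  23  32  64  76  53  21  26  28  33
   34  34  36  35]
 [ 85  85  84  86  83  72  61  49  29  13  27  97 121  72  47  25  24  28
   32  33  32  35]
 [ 84  85  85  84  85  85  69  51  37  22  38 131 165  83  70  43  23  28
   30  31  37  31]
 [ 84  86  84  84  85  85  77  60  47  46  61 118 163 129  80  62  24  25
   26  32  35  35]
 [ 95  83  85  84  84  87  84  72  54  57  66  79 138 172 120  70  49  23
   25  30  30  34]
 [ 88  78  84  84  84  85  83  75  71  63  58  70 110 170 153  77  71  43
   20  27  29  31]
 [104  79  83  83  83  85  85  83  88  82  62  64  79 125 150 121  84  66
   23  25  30  29]
 [107  92  78  85  83  85  84  81  80  90  74  59  72  78 110 133 113  65
   35  22  28  25]
 [106 103  81  85  85  84  82  83  86  93  87  72  54  69  83  95 103  71
   54  20  24  28]]
(260, 186) 64.72302111462177 -2.3180154577026717
(262, 190) 63.479888552510175 -3.5182207409438457
(258, 184) 64.86606035479653 -1.1188400124786106
```

```bash
python3 -c "
from bench import *
print(close_job())"
```

```text
the job is handed in; nothing more can be done
None
```

I turned the wheel clockwise by pushing gently on one spoke, backed the gripper clear and handed the job in; the valve stands at the top, about 0 to 3° short by my estimates (limit about 6°), with the wheel at rest, though the judge gave no verdict.

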